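Turn the tube rotator by its spokes until the vial stands upright

ROBOT

A 6-joint arm with a two-finger parallel gripper is mounted at the origin on the work surface; the furniture and walls round the work are solid. World frame = base frame: x ahead of the robot, y to its left, z up, the work surface at z = 0. Lengths are in m, angles in rad, forces in N, time in s.
With the tool pointing down it reaches from about 0.35 to 0.775 m from the base axis. Payload 5.5 kg.
Tool frame: the origin (TCP) lies at the very end of the fingers, on their centre line; the grasp point (between the pads) lies 19 mm behind it; z points along the fingers, y is the direction in which the jaws open and shut (so a half turn about z gives the same grasp; the last joint's range is limited). The gripper opens to 85 mm and grips with 20 to 120 N. Pads are 22 mm wide; open, the fingers measure 114 mm over their backs; the gripper's body (76 mm by 85 mm) begins 54 mm behind the grasp point. The pads swing forward as they close: fully open they stand 13 mm farther back than shut.
Start: joints at [1.032, 0.313, 0.046, 1.304, 0, 1.431], TCP at [0.223, 0.53, 0.231] pointing down, gripper open.
Joint ranges: [-2.76, 2.76], [-0.86, 1.69], [-1.03, 1.26], [-2.2, 2.34], [-1.47, 1.5], [-3.14, 3.14]. Speed limits (rad/s): [2.57, 2.57, 3.14, 3.14, 3.14, 3.14].

INTERFACE

Orientations are given as a unit quaternion [w, x, y, z].
In Python, from workcell import get_state, imaging, env, spotter gives the robot as it stands.
- The arm moves only by the tool play_rows, never from a script. Its argument "moves" is a list of rows, each an object with "claw": the finger opening in cm, from 0 to 8.54; "delta_pos": the shift along the tool's x, y, z in cm, a list of three; "twist": the turn about the tool's z in degrees. A call has 1 to 12 rows; each row is the pose to reach, as a shift and turn from the pose commanded when the call began, along the tool's axes at that moment; what a row does not reach only later rows make up. A row lasts 1/8 s, in which the tool goes at most 62.5 mm and 10.7 degrees, less where a joint would pass 70% of its speed; a pose out of reach is approached as far as the arm can. A call with a gripper value outside its range is refused whole. The fingers move at their own pace and stop on an object; "force" is the grip in N (left out, the last holds). Time passes only in rows, so rows that repeat a pose let the fingers close. It gives the time, the measured TCP pose, the force and the opening at its end, in the units of the state.
- get_state(): the state, without advancing time (a new reading comes with each control period).
- imaging.read_camera(name): name is "scene" or "top" or "wrist"; returns the picture (420x560x3 uint8, red, green, blue); there is no depth.
- imaging.camera_info(name): a dict with "fx", "fy", "cx", "cy" (pixels), "k1" (the pictures are not rectified: a ray, as slopes to the right and down, at radius r is drawn at 1 + k1 r^2 times it, then the intrinsics apply), "world_to_cam" (4x4, takes a point from world to camera coordinates). Camera axes: x right, y down, z forward; pixel columns grow to the right and rows downward; lengths in m; the calibration is good to about 2 mm. A picture is of the moment at which its call begins: read the wrist's pose just before it. camera_info takes no time and is no camera call; for the wrist camera it gives the pose at the moment of the call.
- env.hand_in(): hands the job in, once; it reports no verdict.
Trained networks look in the newest picture that a camera, given by its name, has taken for a name from the list of things; names that differ only in an ending like _2 or _b are one class to them, and where a whole thing is asked for, a point or a joint stands for the part that bears it (a point fixed in the world has none). Each returns a list of dicts, best first, with "conf" (0 to 1); they miss things now and then, are a little off and sometimes report something else, mostly with a low value. They report only what shows in the picture. A call takes as long as a camera call.
- spotter.spot_in(camera, query): "extent" ([left, top, right, bottom] in pixels, round what is visible of it).
The state is a dict: "clock": time; "joint_pos": joint angles; "qvel": joint speeds; "tau": joint torques, N m; "tcp_pos": TCP position; "orientation": TCP orientation; "wrist_force": force on the tool from outside, world axes, zero at the start; "ft_torque": the same for the moment, N m; "finger_gap": finger opening in m.
Only numpy, scipy, OpenCV 4.12 (cv2) and the standard library are available. Lean on these libraries where they do the work, as an engineer would, in place of code of your own. Each camera call takes 0.05 s, during which the arm holds its last target. There are 200 camera calls.

TASK

The bench tube rotator is switched off with its one vial hanging low: with the fingertips, gently push the wheel round by its spokes, one after another, until the vial points straight up at the top of the wheel, ready to be uncapped. Only push: do not grip or lift anything, do not touch the vial, and do not shift the rotator's stand or the bottle, dish and timer round it. Either turning direction will do; let go and leave the wheel at rest.

Things in the scene. Friction and masses are not known exactly. Their poses are not given: they have to be found in the camera images.
- rotator: Stand of the tube rotator, loose on four rubber feet, 2.1 to 3.2 kg. Origin on the table right below the wheel's centre. x: level, along the axle, from the wheel's open front (facing roughly to the robot) back to the column; y: left seen from the front; z up. Foot plate x -50 to +140 mm, 160 mm wide, top at 20 mm.
- hub (a point): Centre of the wheel on its axle, 170 mm above the table; axes as the stand's. The wheel turns in the upright plane through it (stand x = 0). A ring of 40 mm radius, 8 mm thick, carries six clips midway between the spokes, five of them empty, reaching 52 mm from the centre.
- spoke_end (a point): Round outer end of one of the six equal straight spokes (the first one clockwise from the vial), 140 mm from the wheel's centre. No outer rim. Spokes: 8 mm aluminium rods every 60 degrees, each with a grey plastic sleeve 14 mm thick from 78 to 140 mm from the centre. Farther than 86 mm from the centre there is only free space between the sleeves.
- case_top (a point): Centre of the top of the grey gear case behind the wheel, 203 mm above the table. Case and column: stand x from +32 to +115 mm, 85 mm wide.
- wheel (a joint): Turn of the wheel, rad: 0 or 2 pi with the vial straight up; grows clockwise seen from the front (top going to the stand's -y). At q the vial is q clockwise from the top, the spokes q + 30, 90, 150, 210, 270, 330 degrees. Turns both ways, no stop in the way; dry friction of 0.13 N m (about 1 N at a spoke's end) keeps it where it is left, without coasting. Starts between 1.6 and 4.7.
- vial: The only vial: amber glass, white screw cap, 18 mm in diameter, 41 mm long, fixed in a clip on the wheel midway between two spokes, cap outwards. Origin at the centre of its bottom, 45 mm from the wheel's centre (cap top at 86 mm); its z axis runs radially outwards to the cap.
- bottle: Loose bystander: screw-cap reagent bottle, 47 mm in diameter, 88 mm high, origin under its centre; stands left of the rotator. To be left alone.
- dish: Loose bystander: round lidded dish, 60 mm in diameter, 16 mm high, origin under its centre; in front and left of the rotator. To be left alone.
- timer: Loose bystander: square lab timer, 58 x 58 x 19 mm, origin under its centre; behind and left of the rotator. To be left alone.

How it is judged:
By the outcome, as a careful person would: the job done as asked, in the order asked, and still so for the second after the job is handed in, with the robot touching nothing.
It also fails if it takes over 48 s, if anything falls off the work surface, if the arm or the gripper's body presses on something with over 40 N, if the wrist force passes 120 N, or if a joint passes its speed limit or range.

## Working session

There is one attempt and no reset: what is moved stays moved. The work goes in short steps, Python scripts to look and compute and a tool call to move; the robot and the scene stay as the last step left them, time stands still between calls to the robot, and variables do not carry over. Pictures are saved under pics/ and viewed, about 8 in all and at most 12, crops included, and the job is handed in when it is done.

Besides the shell and the picture viewer there is one more tool, called after "Call:" by a JSON object that holds its "op" and its "data". play_rows: Moves the arm, as the interface text tells. Its arguments: {"type":"object","properties":{"moves":{"type":"array"},"force":{"type":"number"}},"required":["moves"]}

```bash
mkdir -p pics; cat > h.py <<'E'
import numpy as np, cv2
from workcell import get_state, imaging, env, spotter
from scipy.spatial.transform import Rotation as R
def snap(n,f): 
    im=imaging.read_camera(n); cv2.imwrite('pics/'+f,im[:,:,::-1]); return im
def proj(n,P,ci=None):
    c=ci or imaging.camera_info(n); P=np.atleast_2d(P); T=np.array(c['world_to_cam'])
    p=P@T[:3,:3].T+T[:3,3]; s=p[:,:2]/p[:,2:]; s=s*(1+c['k1']*(s**2).sum(1,keepdims=True))
    return s*[c['fx'],c['fy']]+[c['cx'],c['cy']]
E
python3 - <<'E'
from h import *
for n in ['scene','top']:
    snap(n,n+'0.png'); c=imaging.camera_info(n); T=np.array(c['world_to_cam']); print(n,-T[:3,:3].T@T[:3,3],T[2,:3],c['fx'],c['k1'])
    for q in ['rotator','hub','spoke_end','case_top','vial','bottle','dish','timer']:
        print(q,[(np.round(d['extent']).tolist(),round(d['conf'],2)) for d in spotter.spot_in(n,q)][:3])
print(get_state())
E
```

```text
scene [ 0.19385627 -0.27326789  0.69405912] [ 0.38267571  0.71307623 -0.58743646] 436.5685374607424 -0.13638033869896765
rotator [([256.0, 175.0, 373.0, 338.0], 0.94), ([244.0, 225.0, 269.0, 259.0], 0.24)]
hub [([256.0, 173.0, 376.0, 340.0], 0.65)]
spoke_end [([254.0, 174.0, 366.0, 306.0], 0.92)]
case_top [([255.0, 173.0, 375.0, 337.0], 0.76)]
vial []
bottle [([247.0, 226.0, 271.0, 259.0], 0.78)]
dish [([225.0, 298.0, 252.0, 322.0], 0.92)]
timer [([298.0, 227.0, 301.0, 233.0], 0.38)]
top [0.45641899 0.3515768  1.15386575] [ 0.08799362  0.00623799 -0.99610151] 432.412815170737 -0.13123378667159735
rotator [([268.0, 165.0, 375.0, 241.0], 0.97)]
hub [([267.0, 164.0, 373.0, 247.0], 0.64)]
spoke_end [([269.0, 195.0, 375.0, 233.0], 0.91), ([232.0, 170.0, 255.0, 194.0], 0.5)]
case_top [([265.0, 162.0, 375.0, 245.0], 0.77)]
vial [([270.0, 196.0, 374.0, 232.0], 0.38)]
bottle [([238.0, 214.0, 253.0, 236.0], 0.75)]
dish [([288.0, 258.0, 311.0, 283.0], 0.76)]
timer [([229.0, 172.0, 255.0, 193.0], 0.85)]
{'clock': 0.9, 'joint_pos': array([ 1.03239259e+00,  3.13184579e-01,  4.61234830e-02,  1.30362954e+00,
       -1.53672067e-05,  1.43119374e+00]), 'qvel': array([ 0.00091289,  0.00136233,  0.00076896, -0.00020519, -0.00073565,
        0.00247763]), 'tau': array([-4.87170510e-04, -4.80450153e+01,  2.98811960e+01,  9.38768858e-05,
       -3.31422661e-04, -2.35367224e-06]), 'tcp_pos': array([0.22331507, 0.5299056 , 0.23134158]), 'orientation': array([2.48200115e-05, 1.98081820e-01, 9.80185487e-01, 4.72829719e-05]), 'wrist_force': array([-0.4299788 , -1.24950088, -0.02318166]), 'ft_torque': array([-0.00196608, -0.00500812,  0.03603597]), 'finger_gap': 0.08568016123765863}
```

```bash
python3 - <<'E'
import cv2,numpy as np
a=cv2.imread('pics/scene0.png')[150:360,200:400]; b=cv2.imread('pics/top0.png')[130:310,200:400]
a=cv2.resize(a,None,fx=2.85,fy=2.85,interpolation=cv2.INTER_CUBIC);b=cv2.resize(b,None,fx=3,fy=3,interpolation=cv2.INTER_CUBIC)
cv2.imwrite('pics/a.png',a);cv2.imwrite('pics/b.png',b)
E
```

```text
(no output)
```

View pics/a.png

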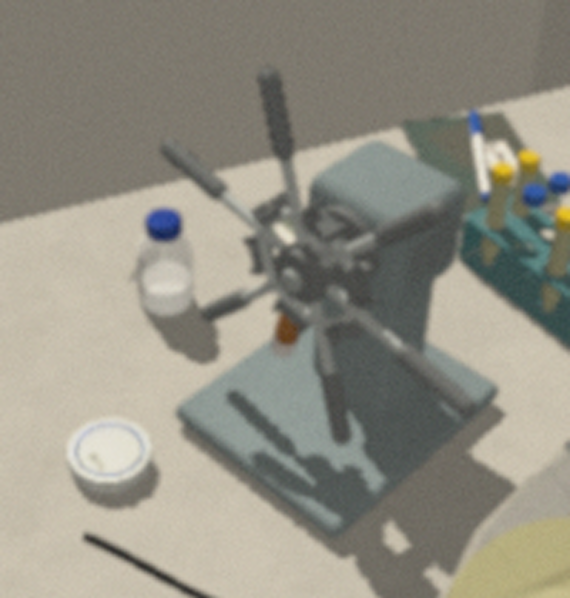

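View pics/b.png

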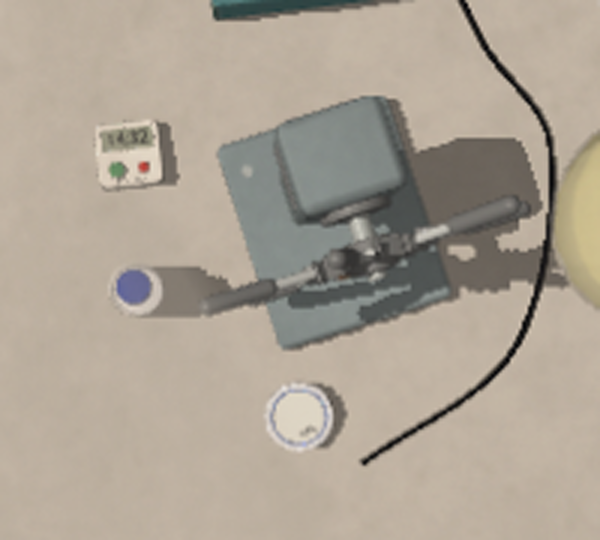

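The scene view shows six sleeves, at crop ends (267,73), (455,200), (470,400), (342,437), (207,312) and (168,147). The amber vial hangs at about (286,335), between the last-but-one pair at the bottom. In the top view the wheel is seen edge-on, from (208,305) to (520,205). I'll fit hub, yaw and q to these points.

```bash
cat > fit.py <<'E'
from h import *
from scipy.optimize import least_squares
def frame(yaw): return np.array([np.cos(yaw),np.sin(yaw),0]),np.array([-np.sin(yaw),np.cos(yaw),0])
def pt(h,yaw,a,r,x=0): 
    X,Y=frame(yaw); return np.array(h)+r*(np.cos(a)*np.array([0,0,1])-np.sin(a)*Y)+x*X
E
python3 - <<'E'
from fit import *
S=np.array([[207,312],[168,147],[267,73],[455,200],[470,400],[342,437]])/2.85+[200,150]
Tp={1:[269.3,231.7],4:None,3:[373.3,198.3]}
cs,ct=imaging.camera_info('scene'),imaging.camera_info('top')
def f(p):
    h=p[:3];yaw=p[3];q=p[4]
    P=np.array([pt(h,yaw,q+np.radians(30+60*k),.137) for k in range(6)])
    e=[(proj('',P,cs)-S).ravel()]
    t=proj('',P,ct); i=np.argmin(t[:,0]); j=np.argmax(t[:,0])
    e+= [t[i]-[269.3,231.7],t[j]-[373.3,198.3]]
    return np.r_[np.concatenate(e),(h[2]-.17)*300]
best=min((least_squares(f,[.5,.35,.17,y,q]) for y in np.arange(-3,3.2,.7) for q in np.arange(1.6,4.8,.5)),key=lambda r:r.cost)
print(best.x,best.cost,np.round(best.fun,1))
h=best.x[:3];yaw=best.x[3];q=best.x[4]
for k in range(6):print(k,pt(h,yaw,q+np.radians(30+60*k),.14).round(3), np.degrees(q)+30+60*k)
print('vial',np.degrees(q),proj('scene',pt(h,yaw,q,.08)),proj('top',pt(h,yaw,0,.033,.075)))
X,Y=frame(yaw);print(X,Y)
# bystander rough positions from top
T=np.array(ct['world_to_cam'])
def ground(px,z):
    return least_squares(lambda v:(proj('',[v[0],v[1],z],ct)-px).ravel(),[.5,.35]).x
print('bottle',ground([245.,226.],.088),'dish',ground([299.7,269],.016),'timer',ground([242.7,181],.019))
print('yellow',ground([400,203],.1))
E
```

```text
[0.53420176 0.23549901 0.1711705  0.31489897 3.37063892] 15.933115711167748 [ 0.  -0.  -1.1 -1.1  1.  -1.2 -2.8  1.8  2.1  1.5  1.2 -0.5 -1.7  1.2
  0.8 -1.6  0.4]
0 [0.505 0.326 0.069] 223.12338423650448
1 [0.492 0.365 0.203] 283.1233842365045
2 [0.522 0.274 0.305] 343.1233842365045
3 [0.564 0.145 0.273] 403.1233842365045
4 [0.576 0.106 0.139] 463.1233842365045
5 [0.547 0.197 0.037] 523.1233842365045
vial 193.12338423650448 [[300.12066591 269.25422287]] [[313.24408212 181.09925908]]
[0.95082767 0.30972042 0.        ] [-0.30972042  0.95082767  0.        ]
bottle [0.51532942 0.41917922] dish [0.40360627 0.28243594] timer [0.63883897 0.4278572 ]
yellow [0.56323663 0.03447266]
```

View pics/top0.png

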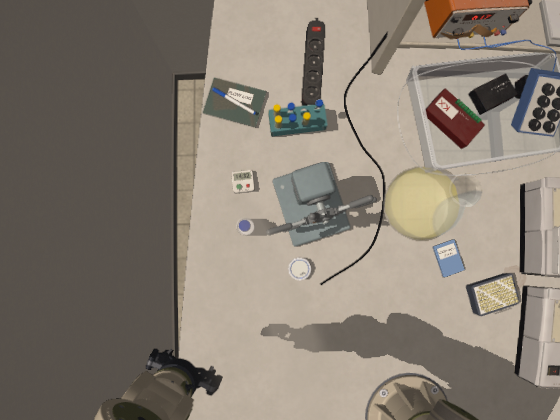

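View pics/scene0.png

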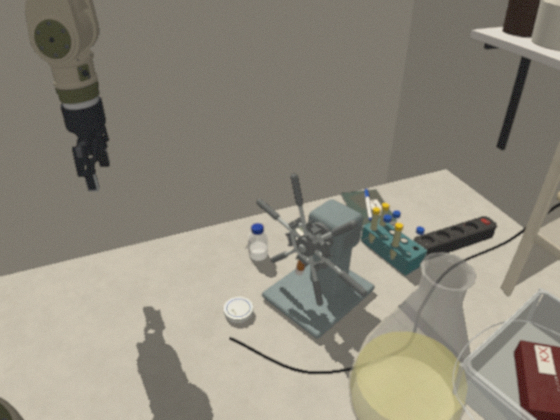

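The yellow object is a tall flask to the right of the rotator, around world (0.56, 0). It narrows upwards, so it stays clear of the work. The wheel is at q≈193° and needs about +167° clockwise. I'll push from above with shut fingers, starting left of the top spoke.

Call:
{"op": "play_rows", "data": {"moves": [{"claw": 0,"delta_pos": [-3,-1,-5],"twist": 8},{"claw": 0,"delta_pos": [-7,-2,-10],"twist": 16},{"claw": 0,"delta_pos": [-12,-3.2,-10],"twist": 25},{"claw": 0,"delta_pos": [-17,-4.5,-10],"twist": 33},{"claw": 0,"delta_pos": [-22,-6,-10],"twist": 41},{"claw": 0,"delta_pos": [-27,-7.2,-10],"twist": 49},{"claw": 0,"delta_pos": [-31,-8.4,-10],"twist": 49.2},{"claw": 0,"delta_pos": [-34,-9.2,-10],"twist": 49.2},{"claw": 0,"delta_pos": [-35.2,-9.4,-10],"twist": 49.2},{"claw": 0,"delta_pos": [-35.2,-9.4,-10],"twist": 49.2}]}}

```text
clock: 2.15
tcp_pos: [0.5114, 0.3065, 0.3311]
orientation: [-0.0, 0.588, 0.809, -0.0]
wrist_force: [0.7, 0.5, -0.9]
finger_gap: 0.0001
```

```bash
python3 - <<'E'
from h import *
s=get_state(); print(s['clock'],s['tcp_pos'],R.from_quat(np.r_[s['orientation'][1:],s['orientation'][0]]).as_matrix().round(3),s['finger_gap'],s['wrist_force'])
a=snap('wrist','w1.png'); b=snap('scene','s1.png')[120:330,200:400]
cv2.imwrite('pics/c.png',np.hstack([cv2.resize(a,(400,300)),cv2.resize(b,(400,420))[:300]] )[:,:,::-1])
E
```

```text
2.15 [0.51135295 0.30651806 0.33106917] [[-0.307  0.952 -0.001]
 [ 0.952  0.307  0.   ]
 [ 0.    -0.    -1.   ]] 6.28605911799282e-05 [ 0.73076342  0.52591451 -0.92830796]
```

View pics/c.png

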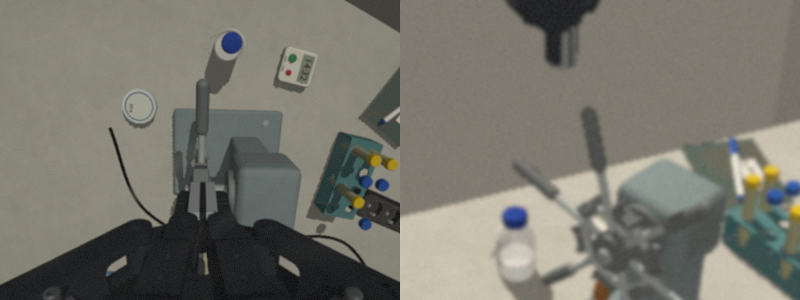

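The wrist view shows the left sleeve end at about (284,116) in full pixels, lined up with the tool. The scene crop shows the shut fingers above and left of the top spoke. Next I check the fit against this view.

```bash
python3 - <<'E'
from fit import *
h=[.5342,.2355,.1712];y=.315;q=3.3706
print(proj('wrist',[pt(h,y,q+np.radians(90),r) for r in (.14,.09)]))
im=cv2.imread('pics/w1.png'); cv2.imwrite('pics/d.png',cv2.resize(im[90:270,210:350],None,fx=3,fy=3))
E
```

```text
[[283.25299982 113.06063912]
 [283.25819718 177.59467277]]
```

View pics/d.png

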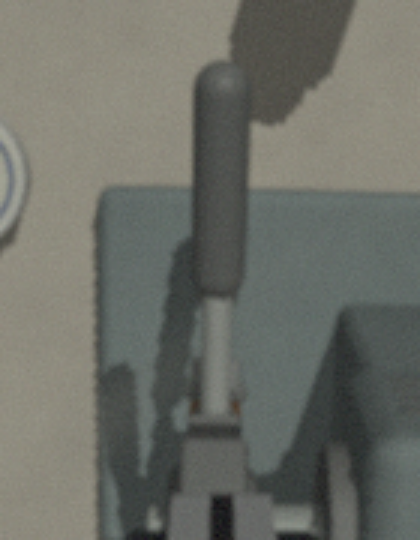

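The fit holds to about 2 mm; the wheel sits about 2 mm further left than fitted. Starting stroke 1.

Call:
{"op": "play_rows", "data": {"moves": [{"claw": 0,"delta_pos": [0,0,3.5],"twist": 0},{"claw": 0,"delta_pos": [0,0,6.0],"twist": 0},{"claw": 0,"delta_pos": [-0.5,0,6.0],"twist": 0},{"claw": 0,"delta_pos": [-1.2,0,5.6],"twist": 0},{"claw": 0,"delta_pos": [-2.2,0,5.2],"twist": 0},{"claw": 0,"delta_pos": [-3.3,0,4.8],"twist": 0},{"claw": 0,"delta_pos": [-4.4,0,4.5],"twist": 0},{"claw": 0,"delta_pos": [-5.5,0,4.5],"twist": 0},{"claw": 0,"delta_pos": [-7,0,4.5],"twist": 0},{"claw": 0,"delta_pos": [-8.5,0,4.7],"twist": 0},{"claw": 0,"delta_pos": [-9.9,0,5.2],"twist": 0},{"claw": 0,"delta_pos": [-11.2,0,5.7],"twist": 0}]}}

```text
clock: 3.75
tcp_pos: [0.546, 0.199, 0.2738]
orientation: [-0.0, 0.588, 0.809, -0.0]
wrist_force: [-0.5, 0.1, 1.5]
finger_gap: 0.0002
```

```bash
python3 - <<'E'
from h import *
s=get_state(); print(s['clock'],s['tcp_pos'],s['wrist_force'])
b=snap('scene','s2.png')[120:340,200:400]
cv2.imwrite('pics/e.png',cv2.resize(b,None,fx=2.6,fy=2.6)[:,:,::-1])
E
```

```text
3.75 [0.5459887  0.19896864 0.27384372] [-0.47132292  0.06862511  1.51784603]
```

View pics/e.png

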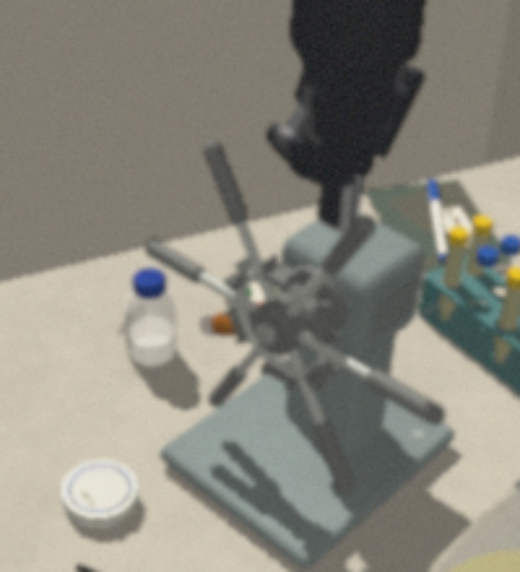

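The wheel turned with the push: the vial is now at the left (crop 225,322) and the finger rests on the spoke at about 30°. Continuing the stroke, then retracting.

Call:
{"op": "play_rows", "data": {"moves": [{"claw": 0,"delta_pos": [-1.3,0,0.8],"twist": 0},{"claw": 0,"delta_pos": [-2.6,0,1.7],"twist": 0},{"claw": 0,"delta_pos": [-3.6,0,2.7],"twist": 0},{"claw": 0,"delta_pos": [-4.5,0,3.9],"twist": 0},{"claw": 0,"delta_pos": [-5.1,0,4.8],"twist": 0},{"claw": 0,"delta_pos": [-5.5,0,5.7],"twist": 0},{"claw": 0,"delta_pos": [-5.5,0,5.7],"twist": 0},{"claw": 0,"delta_pos": [-5.7,0,3],"twist": 0},{"claw": 0,"delta_pos": [-5.7,0,-2],"twist": 0},{"claw": 0,"delta_pos": [-5.5,0,-6.8],"twist": 0},{"claw": 0,"delta_pos": [0,0,-7],"twist": 0},{"claw": 0,"delta_pos": [5.5,0,-7],"twist": 0}]}}

```text
clock: 5.3
tcp_pos: [0.5291, 0.2534, 0.3456]
orientation: [0.001, 0.589, 0.808, 0.001]
wrist_force: [0.6, -0.1, -0.1]
finger_gap: 0.0
```

```bash
python3 - <<'E'
from h import *
s=get_state(); print(s['clock'],s['tcp_pos'],s['wrist_force'])
b=snap('scene','s3.png')[120:340,200:400]
cv2.imwrite('pics/f.png',cv2.resize(b,None,fx=2.6,fy=2.6)[:,:,::-1])
E
```

```text
5.3 [0.529077   0.25343596 0.34563317] [ 0.61320366 -0.05957182 -0.08301651]
```

View pics/f.png

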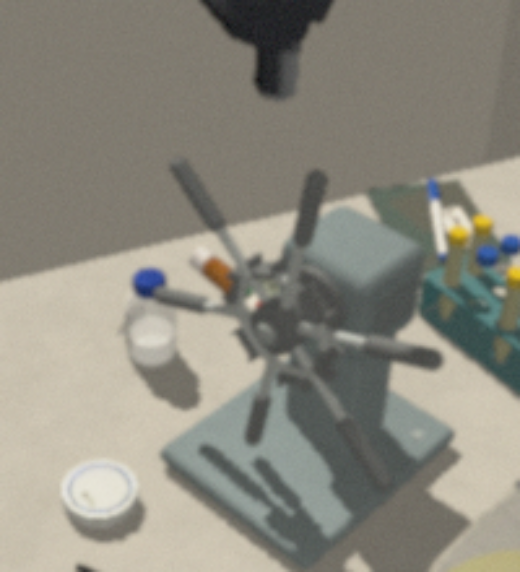

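The vial is now upper left (crop 213,270), with spoke ends at (317,178) and (180,165). Next I fit the angle.

```bash
cat >> fit.py <<'E'
cs=imaging.camera_info('scene')
def fitq(S,h=(.5336,.2375,.171),yaw=.315,r=.137,ang=(30,90,150,210,270,330)):
    def f(p):
        return (proj('',[pt([h[0]+p[1],h[1]+p[2],h[2]],yaw,p[0]+np.radians(a),r) for a in ang],cs)-S).ravel()
    b=min((least_squares(f,[q0,0,0]) for q0 in np.arange(0,6.3,.5)),key=lambda b:b.cost)
    print('q deg',np.degrees(b.x[0])%360,'hub shift',b.x[1:].round(4),b.fun.round(1))
E
python3 - <<'E'
from fit import *
fitq(np.array([[207,312],[168,147],[267,73],[455,200],[470,400],[342,437]])/2.85+[200,150])
fitq(np.array([[180,165],[317,178],[435,358],[380,478],[257,438],[162,297]])/2.6+[200,120])
E
```

```text
q deg 192.97553180247027 hub shift [ 0.001  -0.0013] [ 0.1 -0.1 -1.1 -1.1  0.9 -1.4 -3.   1.4  2.1  1.1  1.3 -0.7]
q deg 279.58232188780806 hub shift [-0.0014 -0.0022] [-2.5 -1.4  0.5 -1.6  2.5 -0.5  3.5  2.  -2.2  0.3 -2.6 -1. ]
```

Call:
{"op": "play_rows", "data": {"moves": [{"claw": 0,"delta_pos": [0,0,4],"twist": 0},{"claw": 0,"delta_pos": [0,0,6.3],"twist": 0},{"claw": 0,"delta_pos": [-1.3,0,6.3],"twist": 0},{"claw": 0,"delta_pos": [-2.7,0,6.0],"twist": 0},{"claw": 0,"delta_pos": [-4.2,0,6.4],"twist": 0},{"claw": 0,"delta_pos": [-5.6,0,7.0],"twist": 0},{"claw": 0,"delta_pos": [-6.9,0,7.8],"twist": 0},{"claw": 0,"delta_pos": [-8.1,0,8.7],"twist": 0},{"claw": 0,"delta_pos": [-9.6,0,9.5],"twist": 0},{"claw": 0,"delta_pos": [-10.9,0,10.4],"twist": 0},{"claw": 0,"delta_pos": [-11.8,0,11.2],"twist": 0},{"claw": 0,"delta_pos": [-12.6,0,12.1],"twist": 0}]}}

```text
clock: 6.85
tcp_pos: [0.5678, 0.132, 0.2227]
orientation: [-0.0, 0.588, 0.809, 0.0]
wrist_force: [-0.7, 2.1, 0.7]
finger_gap: -0.0003
```

Call:
{"op": "play_rows", "data": {"moves": [{"claw": 0,"delta_pos": [-0.6,0,1.1],"twist": 0},{"claw": 0,"delta_pos": [-1.0,0,2.2],"twist": 0},{"claw": 0,"delta_pos": [-1.5,0,3.2],"twist": 0},{"claw": 0,"delta_pos": [-1.7,0,3.2],"twist": 0}]}}

```text
clock: 7.35
tcp_pos: [0.5723, 0.1159, 0.1901]
orientation: [-0.001, 0.588, 0.809, -0.001]
wrist_force: [-0.9, 0.2, 0.1]
finger_gap: 0.0
```

```bash
python3 - <<'E'
from h import *
s=get_state(); print(s['clock'],s['tcp_pos'],s['wrist_force'])
b=snap('scene','s4.png')[120:340,200:400]
cv2.imwrite('pics/g.png',cv2.resize(b,None,fx=2.6,fy=2.6)[:,:,::-1])
E
```

```text
7.35 [0.57228983 0.11591008 0.19012503] [-0.90694477  0.1912557   0.05567647]
```

View pics/g.png

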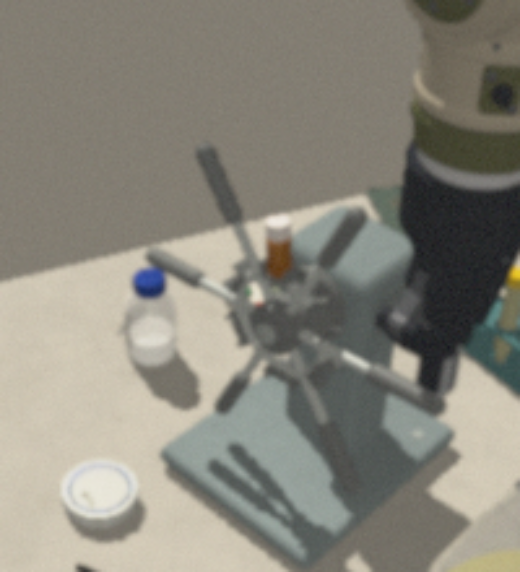

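The vial is almost upright at crop (279,245). The spoke ends are (205,152), (357,215), (435,402), (347,485), (225,405) and (153,256). Fitting again.

```bash
python3 - <<'E'
from fit import *
S=np.array([[357,215],[435,402],[347,483],[225,405],[153,256],[205,152]])/2.6+[200,120]
fitq(S)
# free rotor fit incl yaw, z with shared hub over three pictures
A=[np.array([[207,312],[168,147],[267,73],[455,200],[470,400],[342,437]])/2.85+[200,150],np.array([[180,165],[317,178],[435,358],[380,478],[257,438],[162,297]])/2.6+[200,120],S]
def f(p):
    return np.concatenate([(proj('',[pt(p[:3],p[3],p[4+i]+np.radians(30+60*k),p[7]) for k in range(6)],cs)-s).ravel() for i,s in enumerate(A)]+[[(p[2]-.17)*500,(p[7]-.137)*500]])
b=least_squares(f,[.5336,.2375,.17,.315,3.37,4.88,6.2,.137]);print(b.x.round(4),np.degrees(b.x[4:7]),b.cost);print(b.fun.round(1))
# vial direction check: cap top pixel and bottom
print(proj('scene',[pt(b.x[:3],b.x[3],a,.086) for a in np.radians([-10,-5,0,5])])) 
print(proj('scene',[pt(b.x[:3],b.x[3],a,.05) for a in np.radians([-10,-5,0,5])]))
print((np.array([[278,217],[279,272]])/2.6+[200,120]))
E
```

```text
q deg 355.146009915662 hub shift [-0.0022 -0.0015] [ 1.3 -1.6  3.   0.9  2.6  1.3 -2.9  0.5 -2.9 -1.  -2.  -2.7]
[0.534  0.237  0.1692 0.3023 3.3641 4.8759 6.1942 0.134 ] [192.75145553 279.36955319 354.90430056] 35.71016242408509
[ 0.9  0.   0.1  0.2  0.6  0.8 -5.5  2.7 -0.4  0.9  0.5 -1.3 -0.8 -0.1
  0.2 -0.2  0.5 -0.8  2.5  0.7 -1.4 -0.8 -0.7 -1.   1.  -0.5  1.7  0.2
  2.7  0.1 -1.2 -0.2 -0.3 -0.5 -0.1 -1.1 -0.4 -1.5]
[[304.16624713 202.86146233]
 [307.39638226 204.14608794]
 [310.67343063 205.7676858 ]
 [313.96797315 207.71718097]]
[[306.01705408 220.4984614 ]
 [307.85393608 221.28844058]
 [309.70767877 222.26087373]
 [311.56265222 223.40924921]]
[[306.92307692 203.46153846]
 [307.30769231 224.61538462]]
```

q≈355°, as commanded. The last 5° takes about 13 mm down, then a small release and straight up.

Call:
{"op": "play_rows", "data": {"moves": [{"claw": 0,"delta_pos": [-0.2,0,0.5],"twist": 0},{"claw": 0,"delta_pos": [-0.2,0,0.9],"twist": 0},{"claw": 0,"delta_pos": [-0.2,0,1.25],"twist": 0},{"claw": 0,"delta_pos": [-0.2,0,1.25],"twist": 0},{"claw": 0,"delta_pos": [-0.2,0,1.25],"twist": 0},{"claw": 0,"delta_pos": [-0.3,0,0],"twist": 0}]}}

```text
clock: 8.15
tcp_pos: [0.5729, 0.1135, 0.1908]
orientation: [-0.001, 0.588, 0.809, -0.001]
wrist_force: [0.2, -0.4, -0.1]
finger_gap: 0.0003
```

```bash
python3 - <<'E'
from h import *
s=get_state(); print(s['clock'],s['tcp_pos'],s['wrist_force'])
b=snap('scene','s5.png')[130:330,220:390]
cv2.imwrite('pics/i.png',cv2.resize(b,None,fx=3,fy=3,interpolation=cv2.INTER_CUBIC)[:,:,::-1])
E
```

```text
8.15 [0.57285349 0.11350944 0.19075499] [ 0.22164993 -0.43578669 -0.10646068]
```

View pics/i.png

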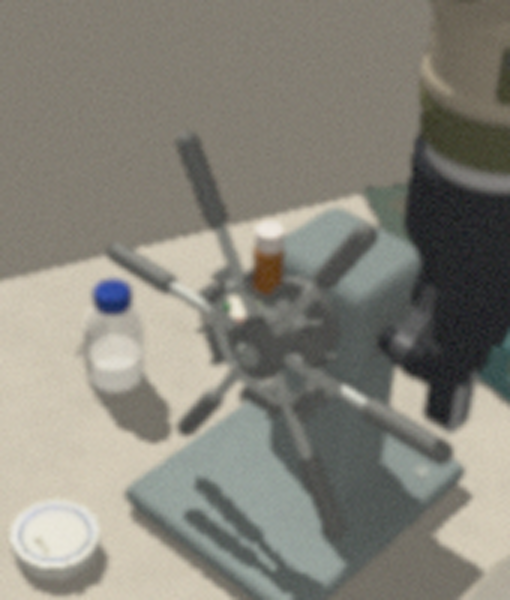

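The vial is at crop (268,258). The ends are (372,237), (447,450), (335,532), (187,427), (114,250) and (188,140). Fitting with the shared hub.

```bash
python3 - <<'E'
from fit import *
S=np.array([[372,237],[447,450],[335,532],[187,427],[114,250],[188,140]])/3+[220,130]
for h,y,r in (((.5336,.2375,.171),.315,.137),((.534,.237,.1692),.3023,.134)): fitq(S,h,y,r)
# overlay for check at q=-3,0,3 (ends only)
h=(.534,.237,.1692)
v=np.array([[268,226],[266,290]])/3+[220,130]
print('vial cap/bottom px',v)
for q in (-4,0,4): print(q,proj('scene',[pt(h,.3023,np.radians(q),r) for r in(.086,.055)]).round(1).tolist())
snap('top','t5.png'); im=cv2.imread('pics/t5.png')[140:260,230:390]; w=snap('wrist','w5.png')[:,:,::-1]
cv2.imwrite('pics/j.png',np.hstack([cv2.resize(im,None,fx=2.5,fy=2.5),cv2.resize(w,(400,300))]))
for t in [0]: print('top vial pred', proj('top',[pt(h,.3023,np.radians(q),.086) for q in(-4,0,4)]).round(1).tolist(), proj('top',[h]))
E
```

```text
q deg 0.16165626160390797 hub shift [-0.0017 -0.0039] [ 0.8 -1.7  1.7  1.5  0.9 -0.  -1.6  0.2 -1.6 -0.1 -0.7 -1.3]
q deg 359.93717480218197 hub shift [-0.0008 -0.0022] [-0.5 -0.5 -0.3  1.   0.5 -1.1 -0.4 -0.3  0.4  0.6  0.3  0.5]
vial cap/bottom px [[309.33333333 205.33333333]
 [308.66666667 226.66666667]]
-4 [[308.0, 204.5], [308.2, 219.2]]
0 [[310.7, 205.8], [309.8, 220.0]]
4 [[313.3, 207.3], [311.5, 221.0]]
top vial pred [[324.2, 211.8], [326.9, 210.9], [329.6, 210.0]] [[322.2417556  214.25359026]]
```

View pics/j.png

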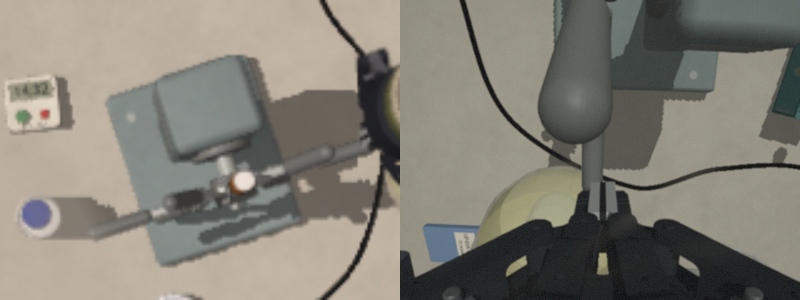

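The fit gives q = 0.0 ± 0.2°, and the top view's cap at (328,212) agrees to about 1.5°. I'll retract straight up and check that the stand and bystanders have not moved.

Call:
{"op": "play_rows", "data": {"moves": [{"claw": 0,"delta_pos": [0,0,-3],"twist": 0},{"claw": 0,"delta_pos": [0,0,-7],"twist": 0},{"claw": 0,"delta_pos": [0,0,-11],"twist": 0},{"claw": 0,"delta_pos": [0,0,-14],"twist": 0},{"claw": 0,"delta_pos": [0,0,-14],"twist": 0},{"claw": 0,"delta_pos": [0,0,-14],"twist": 0}]}}

```text
clock: 9.05
tcp_pos: [0.5736, 0.1135, 0.3305]
orientation: [-0.0, 0.588, 0.809, -0.0]
wrist_force: [0.6, -0.7, -0.2]
finger_gap: -0.0001
```

```bash
python3 - <<'E'
from h import *
s=get_state(); print(s['clock'],s['tcp_pos'],s['wrist_force'])
snap('scene','s6.png');snap('top','t6.png')
def sh(a,b,boxes):
    A=cv2.imread('pics/'+a,0).astype(np.float32);B=cv2.imread('pics/'+b,0).astype(np.float32)
    for n,(x0,y0,x1,y1) in boxes.items():
        d,r=cv2.phaseCorrelate(A[y0:y1,x0:x1],B[y0:y1,x0:x1],cv2.createHanningWindow((x1-x0,y1-y0),cv2.CV_32F)); print(b,n,np.round(d,2),round(r,2))
sh('top0.png','t6.png',{'case':(285,155,345,200),'plateL':(265,170,292,220),'bottle':(232,208,260,242),'dish':(282,252,318,288),'timer':(225,165,262,200)})
sh('s4.png','s6.png',{'wheel(turn s4->s6)':(255,165,370,310)}); sh('s5.png','s6.png',{'wheel':(255,165,345,310)})
sh('scene0.png','s6.png',{'case':(310,195,365,245),'plate':(262,280,300,330)})
E
```

```text
9.05 [0.57360609 0.1134705  0.33047914] [ 0.6030853  -0.71969169 -0.23819207]
t6.png case [0.05 0.52] 0.99
t6.png plateL [ 0.52 -0.  ] 1.0
t6.png bottle [ 0.02 -0.02] 1.0
t6.png dish [ 0.01 -0.02] 0.99
t6.png timer [-0.01  0.  ] 1.0
s6.png wheel(turn s4->s6) [ 0.08 -0.08] 0.51
s6.png wheel [0.   0.03] 0.96
s6.png case [ 0.1  -0.08] 0.5
s6.png plate [ 0.01 -0.18] 0.42
```

The 0.5 px readings appear only along odd-sized windows, so they are a phase-correlation artefact. Everything else reads zero, and the wheel stayed put after release. Handing in.

```bash
python3 -c "
from workcell import env; print(env.hand_in())"
```

```text
the job is handed in; nothing more can be done
None
```

The vial now points straight up, and I handed the job in at about 9 s on the robot's clock. With the fingers shut and pointing down, I pushed two successive spokes clockwise over the top. That took the wheel from about 193° to 360°, and I then withdrew straight up.

**Final angle:** the spoke-end fits in the scene picture gave q ≈ 0.2° and −0.1°. The vial cap in the top view agrees to about 1–2°, which is within measurement error. After the release the wheel image did not move (0.03 px), and the fingers were well clear of it.

**Stand and bystanders:** the bottle, dish and timer moved at most 0.02 px. For the stand, two readings disagreed: the top view showed 0.5 px on one axis each for the case and the foot plate. I put these down to odd-sized correlation windows, since the other axes read about zero. The scene view gave 0.2 px or less, but its match was only moderate (0.4–0.5) because the wheel had turned. The fitted hub position also wandered by 2–4 mm between pictures, which I took as fit noise.

**Forces:** wrist force stayed at about 2 N in the readings taken after each move.

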